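# Open the clip magazine of a bench clipper for a fresh stick

## Robot

A 6-joint arm with a two-finger parallel gripper is mounted at the origin on the work surface. World frame = base frame: x ahead of the robot, y to its left, z up, the work surface at z = 0. Lengths are in m, angles in rad, forces in N, time in s.
With the tool pointing down it reaches from about 0.35 to 0.775 m from the base axis. Payload 5.5 kg.
Tool frame: the origin (TCP) lies at the very end of the fingers, on their centre line; the grasp point (between the pads) lies 19 mm behind it; z points along the fingers, y is the line along which they close (so a half turn about z gives the same grasp; the last joint's range is limited). The gripper opens to 85 mm and grips with 20 to 120 N. Pads are 22 mm wide; open, the fingers measure 114 mm over their backs; the gripper's body (76 mm by 85 mm) begins 54 mm behind the grasp point. The pads swing forward as they close: fully open they stand 13 mm farther back than shut.
Start: joints at [-1.291, 0.313, 0.046, 1.304, 0, 1.431], TCP at [0.234, -0.525, 0.231] pointing down, gripper open.
Joint ranges: [-2.76, 2.76], [-0.86, 1.69], [-1.03, 1.26], [-2.2, 2.34], [-1.47, 1.5], [-3.14, 3.14]. Speed limits (rad/s): [2.57, 2.57, 3.14, 3.14, 3.14, 3.14].

## Interface

Orientations are given as a unit quaternion [w, x, y, z].
In Python, from bench import * gives the robot as it stands. Calls block until the motion is done:
- move_pose(position, orientation): joint-space move of the TCP to a pose.
- move_linear(position, rot=None, vel=0.15): straight line of the TCP; rot=None keeps the orientation; vel is the mean speed in m/s.
- move_joints(angles): joint-space move.
- gripper_open() and grasp(grip_force=None): open the fingers fully, or close them until they stop; grip_force is the grip in N (None keeps the last).
- hold(seconds).
- ik(position, orientation): joint angles nearest the present ones, or None.
- snapshot(name): name is "scene" or "side" or "wrist"; returns (picture, depth): 400x640x3 uint8, red, green, blue; 400x640 float32, m along the optical axis (not along the pixel's ray), 0 where there is no reading.
- get_calibration(name): a dict with "intrinsics" (3x3 intrinsics, pixels), "k1" (the pictures are not rectified: a ray, as slopes to the right and down, at radius r is drawn at 1 + k1 r^2 times it, then the intrinsics apply), "rvec" (rotation vector, rad) and "tvec" (3), from world to camera coordinates, as OpenCV has them. Camera axes: x right, y down, z forward; pixel columns grow to the right and rows downward; lengths in m; the calibration is good to about 2 mm. A picture is of the moment at which its call begins: read the wrist's pose just before it. get_calibration takes no time and is no camera call; for the wrist camera it gives the pose at the moment of the call.
A pose or a line that the arm cannot do raises MotionError and nothing moves.
- hand_in(): hands the job in, once; it reports no verdict.
Trained networks look in the newest picture that a camera, given by its name, has taken for a name from the list of things; names that differ only in an ending like _2 or _b are one class to them, and where a whole thing is asked for, a point or a joint stands for the part that bears it (a point fixed in the world has none). Each returns a list of dicts, best first, with "p" (0 to 1); they miss things now and then, are a little off and sometimes report something else, mostly with a low value. They report only what shows in the picture. A call takes as long as a camera call.
- find_in(camera, target): "box" ([left, top, right, bottom] as shares, 0 to 1, of the picture: columns of its width, rows of its height, round what is visible of it).
- silhouettes(camera, target): "pixels" (400x640 bool, what is visible of it) and "box" ([left, top, right, bottom] as shares, 0 to 1, of the picture: columns of its width, rows of its height, round what is visible of it).
Readings, each from a call of its own:
- read_time(): time.
- read_qpos(): joint angles.
- read_dq(): joint speeds.
- read_joint_torque(): joint torques, N m.
- read_tool_pos(): TCP position.
- read_tool_rot(): TCP orientation.
- read_force(): force on the tool from outside, world axes, zero at the start.
- read_ft_torque(): the same for the moment, N m.
- read_grip_width(): finger opening in m.
Only numpy, scipy, OpenCV 4.12 (cv2) and the standard library are available. Lean on these libraries where they do the work, as an engineer would, in place of code of your own. Each camera call takes 0.05 s, during which the arm holds its last target. There are 200 camera calls.

## Task

Open the magazine of the bench clipper for a fresh long stick of clips: draw its follower with the blue grip up the sloping rail, over the first click at the white bar, until its ball clicks into the notch at the green bar, and finish still holding it there in the notch, because its spring would pull it back. Do not run it on past the green notch and do not let it snap back down the rail. Leave the loose clip stick, the twine cone and the red crate where they are.

Things in the scene. Friction and masses are not known exactly. Their poses are not given: they have to be found in the camera images.
- follower_grip (a point): Centre of the follower's blue grip: a block 34 mm along the rail, 22 mm across and 41 mm high, square to the sloping rail, its flat sides across the rail vertical, with a white centre line. It stands on a steel saddle (36 x 24 mm) whose top is 21 mm below this point; the rail's top face is 37 mm below, a 64 mm wide black cylinder 65 mm below. Axes: x up along the rail, y level across it.
- follower_mark (a point): Point of the follower that is to meet the notch: on the rail's top face at the follower's middle (its white centre line), over the spring-loaded ball, 37 mm square below follower_grip. Same axes.
- notch_long (a point): The notch for long sticks, on the rail's top face, marked by the green bar under the rail (8 mm along the rail, 66 mm across). The ball is in it when follower_mark is here. Axes: x up along the rail (straight, climbing at 0.35 rad), y level across it, z square to it. An end stop stops the follower 42 mm beyond this notch.
- notch_short (a point): The notch for short sticks, marked by a white bar of the same size, 85 mm down the rail from notch_long. Same axes. The ball clicks into it and out again on the way.
- follower (a joint): How far the follower is drawn up from the leftover clips (m, 0 at the start, where its mark is 35 to 85 mm below notch_short). Spring and weight pull it down with 4 to 7 N. Within 3.5 mm of a notch's centre the ball helps by 2 to 3 N on the way in and resists by 2 to 3 N on the way out: a click only, too weak to hold the follower against the spring.
- clipper: Steel bench clipper, fixed; origin under the centre of its foot plate (340 x 190 mm) on the work surface, x up the rail, z up. The rail's top face climbs from 141 mm above the surface at the steel head (-x end; the head stands 22 mm, its spring drum 38 mm above the rail) to 225 mm at the end stop (18 mm above the rail). A lever with a black ball at the -x end is not part of the job.
- stick: Bystander: the fresh stick of clips lying loose on the table, 110 x 18 x 12 mm; origin under its centre, x along it.
- twine: Bystander: cone of white butcher's twine, 84 mm wide at the foot, 112 mm high; origin under its centre.
- crate: Bystander: small open red plastic crate, 160 x 120 x 75 mm; origin under its centre.

How it is judged:
On the way:
1. the follower is drawn up past the short-stick notch (white bar), held by the fingers (x of follower_mark in the frame of notch_short above 0.012 m and contact force between the fingers and follower above 1 N), for 0.05 s.
At the end, for the whole second after the job is handed in: The follower's ball is in the long-stick notch at the green bar: its mark is within 3 mm of the notch along the rail, it stands still (under 10 mm/s) and the fingers still hold it there with more than 1.5 N; clip stick, twine and crate are within 15 mm of where they were (x of follower_mark in the frame of notch_long between -0.003 and 0.003 m and velocity of joint follower between -0.01 and 0.01 m/s and contact force between the fingers and follower above 1.5 N and distance of each of stick, twine, crate from where it was at the start of the episode below 0.015 m); the arm keeps its last pose, push and grip.
It fails at once if the follower is run more than 10 mm past the long-stick notch (x of follower_mark in the frame of notch_long above 0.01 m).
It fails at once if the follower snaps back down the rail (faster than 0.25 m/s) (velocity of joint follower below -0.25 m/s).
It fails at once if the loose clip stick, the twine cone or the red crate is moved by more than 15 mm (distance of any of stick, twine, crate from where it was at the start of the episode above 0.015 m).
It also fails if it takes over 48 s, if anything falls off the work surface, if the arm or the gripper's body presses on something with over 40 N, if the wrist force passes 120 N, or if a joint passes its speed limit or range.

## Working session

There is one attempt and no reset: what is moved stays moved. The work goes in short steps, each a Python script; the robot and the scene stay as the last script left them, time stands still between calls to the robot, and variables do not carry over. Pictures are saved under pics/ and viewed, on a budget of 10 in all, crops included, one or two more only if the job needs it, and the job is handed in when it is done.

```bash
mkdir -p pics; cat > h.py <<'E'
from bench import *
import numpy as np, cv2
from scipy.spatial.transform import Rotation as R
def cam(n):
    c=get_calibration(n); K=np.array(c["intrinsics"]); return K,c["k1"],R.from_rotvec(np.ravel(c["rvec"])).as_matrix(),np.ravel(c["tvec"])
def rays(c,uv):
    K,k1,Rm,t=c; uv=np.atleast_2d(uv).astype(float)
    d=(uv-[K[0,2],K[1,2]])/[K[0,0],K[1,1]]; s=d.copy()
    for _ in range(20): s=d/(1+k1*(s**2).sum(1,keepdims=True))
    return np.c_[s,np.ones(len(s))]
def pts(c,uv,z):
    K,k1,Rm,t=c; return (rays(c,uv)*np.ravel(z)[:,None]-t)@Rm
def proj(c,P):
    K,k1,Rm,t=c; p=np.atleast_2d(P)@Rm.T+t; s=p[:,:2]/p[:,2:]; s=s*(1+k1*(s**2).sum(1,keepdims=True)); return s*[K[0,0],K[1,1]]+[K[0,2],K[1,2]]
def save(n,im): cv2.imwrite(f"pics/{n}.png",im[:,:,::-1])
E
python3 - <<'E'
from h import *
ims=[]
for n in["scene","side"]:
    im,d=snapshot(n); np.savez(n+"0",im=im,d=d); ims.append(im)
    c=cam(n); print(n,-c[2].T@c[3])
    for t in["follower_grip","clipper","stick","twine","crate"]:
        r=silhouettes(n,t)
        for q in r[:2]:
            m=q["pixels"]&(d>0); v,u=np.nonzero(m)
            if len(u): print(t,round(q["p"],2),len(u),np.median(np.c_[u,v],0),np.median(pts(c,np.c_[u,v],d[m]),0).round(3))
    save(n+"0",im)
E
```

```text
scene [ 1.26312763 -0.09913096  0.77586281]
follower_grip 0.69 336 [248. 192.] [ 0.571 -0.124  0.187]
clipper 0.55 9149 [273. 216.] [ 0.572 -0.071  0.09 ]
stick 0.63 338 [295.5 274. ] [ 0.705 -0.032  0.011]
stick 0.59 3678 [270. 193.] [ 0.557 -0.072  0.157]
twine 0.78 1276 [175. 265.] [ 0.667 -0.317  0.064]
crate 0.59 2219 [358. 181.] [0.396 0.22  0.037]
side [0.34511    0.83521678 0.93906367]
follower_grip 0.5 202 [343. 155.] [ 0.558 -0.115  0.186]
clipper 0.86 5547 [345. 208.] [0.525 0.005 0.031]
stick 0.5 187 [292. 208.] [ 0.699 -0.029  0.011]
crate 0.92 3562 [372. 287.] [0.398 0.195 0.024]
```

```bash
python3 -c "
import cv2,numpy as np
a=cv2.imread('pics/scene0.png');b=cv2.imread('pics/side0.png')
cv2.imwrite('pics/both.png',cv2.resize(np.vstack([a,b]),(480,600),interpolation=cv2.INTER_AREA))"
```

```text
(no output)
```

View pics/scene0.png

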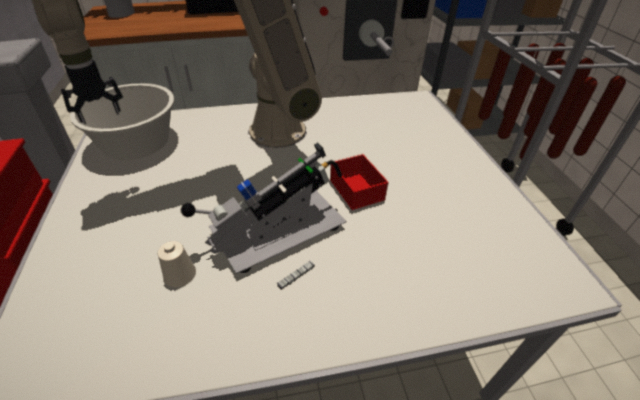

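View pics/side0.png

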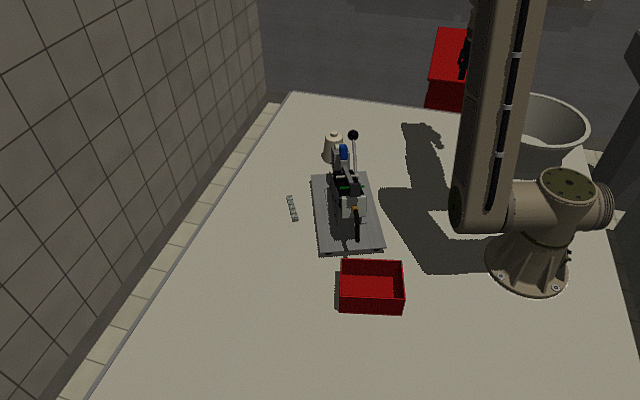

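The scene view shows the clipper with the rail rising from the ball lever (188,210) to the end stop (320,150). The grip is blue at (247,190), the green bar is near (308,168), the twine cone is at (174,262), the stick at (295,275) and the crate at (360,180). Next I measure the colours in depth.

```bash
python3 - <<'E'
from h import *
for n in["scene","side"]:
    z=np.load(n+"0.npz"); im=z["im"].astype(int); d=z["d"]; c=cam(n)
    h=cv2.cvtColor(z["im"],cv2.COLOR_RGB2HSV).astype(int)
    roi=np.zeros(d.shape,bool)
    if n=="scene": roi[130:260,190:350]=1
    else: roi[130:260,300:390]=1
    for nm,m in [("blue",(abs(h[...,0]-112)<14)&(h[...,1]>130)&(h[...,2]>50)),("green",(abs(h[...,0]-62)<18)&(h[...,1]>120)&(h[...,2]>50))]:
        m=m&roi&(d>0); v,u=np.nonzero(m); P=pts(c,np.c_[u,v],d[m])
        print(n,nm,len(u),P.mean(0).round(4),np.percentile(P,[5,95],axis=0).round(3).tolist(),[u.min(),u.max(),v.min(),v.max()])
    # foot plate top: heights
    m=roi&(d>0); v,u=np.nonzero(m); P=pts(c,np.c_[u,v],d[m]); 
    hst=np.histogram(P[:,2],np.arange(-.01,.06,.004)); print(hst[0])
    L=P[(P[:,2]>.01)&(P[:,2]<.035)]
    r=cv2.minAreaRect((L[:,:2]*1000).astype(np.float32)); print(r)
E
```

```text
scene blue 168 [ 0.5712 -0.1275  0.1956] [[0.562, -0.144, 0.174], [0.578, -0.112, 0.212]] [np.int64(237), np.int64(255), np.int64(180), np.int64(198)]
scene green 48 [0.4936 0.0326 0.1874] [[0.472, 0.017, 0.18], [0.529, 0.045, 0.2]] [np.int64(298), np.int64(312), np.int64(158), np.int64(172)]
[  17 2061 7533 1055  151  266  110   69  223 2061  637  165  173  167
  168  154  168]
((360.1456604003906, -4.95867919921875), (397.8088073730469, 677.9808959960938), 73.56672668457031)
side blue 93 [ 0.5571 -0.1181  0.1975] [[0.547, -0.132, 0.18], [0.566, -0.108, 0.212]] [np.int64(340), np.int64(347), np.int64(144), np.int64(158)]
side green 20 [0.5073 0.0207 0.1902] [[0.471, 0.003, 0.188], [0.528, 0.039, 0.201]] [np.int64(340), np.int64(363), np.int64(185), np.int64(188)]
[   2  543 3762 1363   40   10    8   10  281 2245  766   37   17   16
   20   12   18]
((555.93603515625, -114.34280395507812), (190.6968231201172, 466.207763671875), 21.697235107421875)
```

```bash
cat >> h.py <<'E'
def frame(yaw,sl=.35):
    xr=np.array([np.cos(yaw)*np.cos(sl),np.sin(yaw)*np.cos(sl),np.sin(sl)]); yr=np.array([-np.sin(yaw),np.cos(yaw),0]); return xr,yr,np.cross(xr,yr)
def toolq(yaw,sgn=1,sl=.35):
    x,y,n=frame(yaw,sl); q=R.from_matrix(np.c_[sgn*x,-sgn*y,-n]).as_quat(); return [q[3],*q[:3]]
E
python3 - <<'E'
from h import *
yaw=np.radians(112); x,y,n=frame(yaw)
G=np.array([.563,-.123,.195])
for s in(1,-1):
  for sl in (.35,0):
    for k,o in [(0,0),(.15,0),(.06,.16),(.0,.1)]:
        q=ik(list(G+x*k+n*o),toolq(yaw,s,sl)); print(s,sl,k,o,None if q is None else np.round(q,2))
c=cam("wrist"); C=-c[2].T@c[3]; t=np.array(read_tool_pos()); w=read_tool_rot(); Rt=R.from_quat([*w[1:],w[0]]).as_matrix()
print("cam in tool",Rt.T@(C-t),"axis",Rt.T@c[2][2],c[0][0,0])
E
```

```text
1 0.35 0 0 [-0.47  0.54  0.24  1.54  0.23  0.68]
1 0.35 0.15 0 [-0.3   0.34  0.07  1.53  0.27  0.85]
1 0.35 0.06 0.16 [-0.47  0.55  0.69  1.97  0.23  0.68]
1 0.35 0.0 0.1 [-0.51  0.58  0.55  1.81  0.22  0.65]
1 0 0 0 [-0.35  0.33 -0.02  1.22  0.    0.83]
1 0 0.15 0 [-0.14  0.18 -0.09  1.3   0.    1.04]
1 0 0.06 0.16 [-0.35  0.32  0.39  1.63  0.    0.83]
1 0 0.0 0.1 [-0.4   0.35  0.24  1.46  0.    0.79]
-1 0.35 0 0 [-0.47  0.54  0.24  1.54  0.23 -2.46]
-1 0.35 0.15 0 [-0.3   0.34  0.07  1.53  0.27 -2.29]
-1 0.35 0.06 0.16 [-0.47  0.55  0.69  1.97  0.23 -2.46]
-1 0.35 0.0 0.1 [-0.51  0.58  0.55  1.81  0.22 -2.49]
-1 0 0 0 [-0.35  0.33 -0.02  1.22  0.   -2.31]
-1 0 0.15 0 [-0.14  0.18 -0.09  1.3   0.   -2.1 ]
-1 0 0.06 0.16 [-0.35  0.32  0.39  1.63  0.   -2.31]
-1 0 0.0 0.1 [-0.4   0.35  0.24  1.46  0.   -2.35]
cam in tool [ 0.07543044  0.00049308 -0.14161525] axis [-2.95326918e-01 -1.45609989e-04  9.55396248e-01] 330.33956400459556
```

```bash
python3 - <<'E'
from h import *
yaw=np.radians(112); x,y,n=frame(yaw)
G=np.array([.563,-.123,.195])
q=read_tool_rot(); move_linear([.234,-.525,.38])
move_pose(list(G+x*.06+n*.15),toolq(yaw,1))
c=cam("wrist"); im,d=snapshot("wrist"); np.savez("w0",im=im,d=d,K=c[0],k1=c[1],R=c[2],t=c[3]); save("w0",im); print(read_time(),read_tool_pos())
E
```

```text
3.675 [ 0.56087321 -0.11957752  0.35667666]
```

View pics/w0.png

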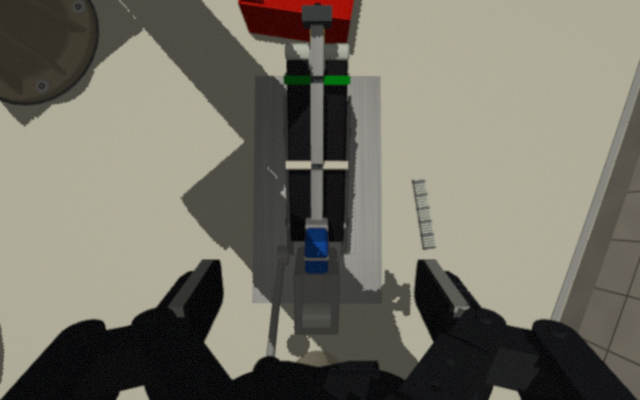

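The wrist view looks along the rail with up-rail at the top. The green bar is at row 79 (columns 284–350), the white bar at row 165 and the blue grip at columns 305–328, rows 227–272. The stick is well off to the right. Now I fit these in rail coordinates.

```bash
cat > fit.py <<'E'
from h import *
def masks(im,lo=180):
    h=cv2.cvtColor(im,cv2.COLOR_RGB2HSV).astype(int)
    g=(abs(h[...,0]-62)<18)&(h[...,1]>120)&(h[...,2]>60)
    b=(abs(h[...,0]-112)<14)&(h[...,1]>110)&(h[...,2]>40)
    return g,b
E
python3 - <<'E'
from fit import *
z=np.load("w0.npz"); im,d=z["im"],z["d"]; c=(z["K"],float(z["k1"]),z["R"],z["t"])
g,b=masks(im); 
w=np.zeros_like(g); w[155:175,280:355]=1; w&=(im.min(2)>150)
roi=np.zeros_like(g); roi[40:300,270:365]=1
P={}
for nm,m in[("g",g&roi),("w",w),("b",b&roi)]:
    m=m&(d>0); v,u=np.nonzero(m); P[nm]=pts(c,np.c_[u,v],d[m]); print(nm,len(u),u.min(),u.max(),v.min(),v.max(),P[nm].mean(0).round(4))
# bar across directions
for nm in"gw":
    q=P[nm][:,:2]; q=q[abs(P[nm][:,2]-np.median(P[nm][:,2]))<.01]; dd=np.linalg.svd(q-q.mean(0))[2][0]; a=np.degrees(np.arctan2(dd[1],dd[0]))%180; print(nm,"across angle",a, "yaw",a+90)
# rail centre strip
m=np.zeros_like(g); m[35:210,312:322]=1; m&=d>0; v,u=np.nonzero(m); Q=pts(c,np.c_[u,v],d[m])
Q=Q[abs(Q[:,2]-np.median(Q[:,2]))<.05]; dd=np.linalg.svd(Q-Q.mean(0))[2][0]; dd*=np.sign(dd[2]); print("rail dir",dd,"yaw",np.degrees(np.arctan2(dd[1],dd[0])),"slope",np.arcsin(dd[2]), Q.mean(0))
for yd in (110,111,112,113):
    x,y,n=frame(np.radians(yd)); O=P["g"].mean(0); Qm=Q.mean(0)
    print(yd,"rail y",((Qm-O)@y).round(4))
    for nm in"gwb": 
        E=np.c_[(P[nm]-O)@x,(P[nm]-O)@y,(P[nm]-Qm)@n]; print(" ",nm,E.mean(0).round(4),np.percentile(E,[2,98],axis=0).round(4).tolist())
E
```

```text
g 250 323 349 75 84 [0.5186 0.0333 0.1962]
w 207 287 346 162 167 [ 0.5296 -0.0485  0.1684]
b 939 305 327 228 273 [ 0.5623 -0.1287  0.2023]
g across angle 22.410376331467777 yaw 112.41037633146777
w across angle 21.438255066744684 yaw 111.43825506674469
rail dir [-0.34814646  0.87232812  0.34327496] yaw 111.75695981682311 slope 0.35040152045727324 [ 0.51686207 -0.01447317  0.19278084]
110 rail y 0.018
  g [-0.    -0.    -0.012] [[-0.0044, -0.0125, -0.0276], [0.0054, 0.012, -0.0092]]
  w [-0.0853  0.0177 -0.0104] [[-0.0879, -0.0133, -0.012], [-0.0823, 0.048, -0.0091]]
  b [-0.155   0.0144  0.0511] [[-0.1756, 0.0042, 0.0235], [-0.1433, 0.0246, 0.0585]]
111 rail y 0.0188
  g [-0.     -0.     -0.0119] [[-0.0043, -0.0125, -0.0274], [0.0053, 0.012, -0.0091]]
  w [-0.085   0.0191 -0.0104] [[-0.0876, -0.0119, -0.0119], [-0.0823, 0.0494, -0.0091]]
  b [-0.1547  0.0173  0.0511] [[-0.1753, 0.007, 0.0236], [-0.143, 0.0275, 0.0585]]
112 rail y 0.0195
  g [-0.     -0.     -0.0118] [[-0.0042, -0.0125, -0.0273], [0.0053, 0.012, -0.0089]]
  w [-0.0847  0.0205 -0.0105] [[-0.0875, -0.0105, -0.0118], [-0.082, 0.0508, -0.0091]]
  b [-0.1544  0.0202  0.0511] [[-0.175, 0.0099, 0.0236], [-0.1428, 0.0304, 0.0585]]
113 rail y 0.0203
  g [-0.     -0.     -0.0116] [[-0.0043, -0.0125, -0.0272], [0.0053, 0.0121, -0.0088]]
  w [-0.0843  0.0219 -0.0105] [[-0.0874, -0.0091, -0.0118], [-0.0813, 0.0522, -0.0091]]
  b [-0.154   0.0231  0.0511] [[-0.1746, 0.0129, 0.0236], [-0.1424, 0.0333, 0.0585]]
```

```bash
python3 - <<'E'
from fit import *
z=np.load("w0.npz"); im,d=z["im"],z["d"]; c=(z["K"],float(z["k1"]),z["R"],z["t"])
yaw=np.radians(111.9); x,y,n=frame(yaw)
v,u=np.nonzero((d>0)); k=(v>180)&(v<345)&(u>225)&(u<405); v,u=v[k],u[k]; P=pts(c,np.c_[u,v],d[v,u])
Qm=np.array([0.51686,-0.01447,0.19278]); O=np.array([.5186,.0333,.1962])
N0=O+x*0+y*.0202; N0=N0-n*((N0-Qm)@n); print("notch_long",N0)
E=np.c_[(P-N0)@x,(P-N0)@y,(P-N0)@n]
xs=np.arange(-.26,-.09,.01); ys=np.arange(-.065,.07,.01)
print("y(mm):",(ys*1000+5).astype(int))
for a in xs:
    row=[]
    for b in ys:
        k=(E[:,0]>=a)&(E[:,0]<a+.01)&(E[:,1]>=b)&(E[:,1]<b+.01); row.append(int(E[k,2].max()*1000) if k.any() else 999)
    print(int(a*1000)+5,row)
E
```

```text
notch_long [0.50136215 0.02202322 0.20724982]
y(mm): [-60 -50 -40 -29 -19  -9   0  10  20  30  40  50  60  70]
-255 [-95, -95, -96, -97, 23, 38, 37, 37, 23, 18, -16, -3, -96, -96]
-245 [-99, -98, -100, -99, 24, 39, 39, 39, 23, -99, -20, -15, -100, -98]
-235 [-103, -102, -95, -102, 29, 38, 38, 37, 24, -97, -31, -27, -102, -102]
-224 [-104, -103, -83, 20, 23, 23, 24, 24, 24, -82, -43, -39, -106, -107]
-214 [-107, -106, -61, 20, 24, 23, 23, 23, 23, -62, -48, -49, -108, -110]
-204 [-111, -111, -47, -11, 24, 24, 24, 23, 24, -53, -50, -51, -113, -114]
-194 [-115, -114, -41, 12, 23, 23, 24, 23, 23, -41, -41, -114, -115, -116]
-184 [-119, -118, -41, -30, 999, 999, 999, 999, 999, -41, -41, -117, -119, -121]
-174 [-123, -121, -41, -26, -25, 58, 59, 58, -26, -26, -41, -122, -122, -125]
-164 [-125, -124, -42, -26, -25, 58, 58, 58, -24, -26, -42, -124, -126, -127]
-154 [-130, -129, -42, -26, -26, 58, 58, 59, -26, -26, -42, -129, -132, -132]
-144 [-133, -132, -42, -25, -26, 58, 58, 58, -26, -25, -42, -133, -135, -136]
-134 [-136, -136, -42, -26, -25, 1, 2, 1, -26, -26, -42, -136, -139, -139]
-124 [999, 999, -41, -25, -25, 1, 1, 0, -25, -26, -42, 999, 999, 999]
-114 [999, 999, -42, -25, -26, 2, 2, 1, -25, -26, -44, 999, 999, 999]
-104 [999, 999, 999, -25, -25, 1, 2, 1, -25, -27, 999, 999, 999, 999]
-94 [999, 999, 999, 999, 999, 1, 1, 999, 999, 999, 999, 999, 999, 999]
```

```bash
cat >> h.py <<'E'
YAW=np.radians(111.9); X,Y,N=frame(YAW); N0=np.array([0.50136215,0.02202322,0.20724982])
def T(a,b,o): return list(N0+X*a+Y*b+N*o)
Q=toolq(YAW,1)
E
python3 - <<'E'
from fit import *
z=np.load("w0.npz"); im,d=z["im"],z["d"]; c=(z["K"],float(z["k1"]),z["R"],z["t"])
for r in range(218,278,2): print(r,im[r,316],round(float((pts(c,[[316,r]],[d[r,316]])-N0)[0]@X),4),round(float((pts(c,[[316,r]],[d[r,316]])-N0)[0]@N),4))
move_linear(T(-.157,0,.10),Q); 
move_linear(T(-.157,0,.025),vel=.06)
f0=read_force(); grasp(60); hold(.3)
print(read_time(),f0,read_force(),read_grip_width(),read_tool_pos(),(np.array(read_tool_pos())-N0)@X)
im,d=snapshot("wrist"); c=cam("wrist"); np.savez("w1",im=im,d=d,K=c[0],k1=c[1],R=c[2],t=c[3]); save("w1",im)
E
```

```text
218 [122 122 115] -0.1413 -0.0
220 [96 94 89] -0.1424 0.0032
222 [87 87 82] -0.1419 0.0104
224 [104 103  97] -0.1423 0.0152
226 [120 119 118] -0.1442 0.016
228 [47 63 95] -0.1435 0.0232
230 [13 45 91] -0.1432 0.0292
232 [10 43 92] -0.1427 0.0357
234 [10 46 94] -0.143 0.04
236 [14 45 94] -0.1429 0.0451
238 [14 46 94] -0.1428 0.0501
240 [ 11  46 100] -0.1439 0.0521
242 [ 17  60 126] -0.1442 0.0558
244 [ 15  60 128] -0.1458 0.0568
246 [ 10  50 103] -0.1474 0.0578
248 [ 7 31 66] -0.1493 0.058
250 [10 28 63] -0.1511 0.0585
252 [11 30 65] -0.1544 0.0559
254 [ 9 31 65] -0.1555 0.0577
256 [12 30 63] -0.1577 0.0574
258 [66 64 69] -0.16 0.0569
260 [59 59 67] -0.1617 0.0576
262 [10 30 62] -0.1637 0.0578
264 [ 3 28 61] -0.1663 0.0568
266 [ 6 27 60] -0.1681 0.0573
268 [ 9 27 61] -0.17 0.0577
270 [ 4 29 60] -0.1718 0.0582
272 [15 32 61] -0.1752 0.056
274 [47 49 54] -0.197 0.0215
276 [58 57 56] -0.1987 0.0226
6.875 [ 0.60124511 -0.89182642  0.29761936] [1.82170986 0.04592862 2.06379177] 0.02168265761336052 [ 0.55974753 -0.12278507  0.17706697] -0.15701898290886893
```

View pics/w1.png

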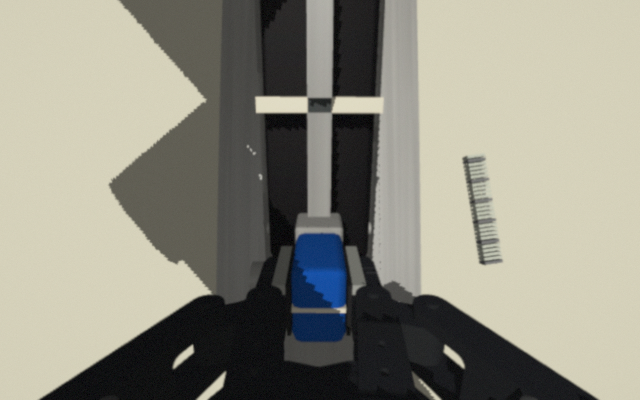

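The fingers hold the grip (width 21.7 mm), with its white line at about (320,310). The white bar and short notch are at (320,104). I'll measure both in this picture, then draw it most of the way.

```bash
cat >> fit.py <<'E'
def line(im,d,c,rows=(270,335),cols=(300,342)):
    # x of the grip's white line: low-saturation rows within blue
    s=im[rows[0]:rows[1],cols[0]:cols[1]].astype(float); a=(s[...,0]-.25*s[...,2]).clip(0).mean(1)
    a=a-np.median(a); a[a<.4*a.max()]=0; k=np.argmax(a); w=np.zeros_like(a); w[max(0,k-5):k+6]=1; a*=w
    r=(a*np.arange(*rows)).sum()/a.sum(); u=(cols[0]+cols[1])/2
    t=rays(c,[[u,r]])[0]@c[2]; C=-c[2].T@c[3]
    s=(.0575-(C-N0)@N)/(t@N); p=C+s*t-N0; return r,p@X,p@Y
def bar(m,c,h):
    v,u=np.nonzero(m); t=rays(c,np.c_[u,v])@c[2]; C=-c[2].T@c[3]; s=(h-(C-N0)@N)/(t@N); E=C+s[:,None]*t-N0; return len(u),(E@X).mean(),(E@X).min(),(E@X).max(),(E@Y).min(),(E@Y).max()
def load(f):
    z=np.load(f+".npz"); return z["im"],z["d"],(z["K"],float(z["k1"]),z["R"],z["t"])
def snap(f):
    c=cam("wrist"); im,d=snapshot("wrist"); np.savez(f,im=im,d=d,K=c[0],k1=c[1],R=c[2],t=c[3]); save(f,im); return im,d,c
E
python3 - <<'E'
from fit import *
im,d,c=load("w1"); print(line(im,d,c))
m=np.zeros(d.shape,bool); m[92:118,250:390]=1; m&=im.min(2)>150; m[:,305:335]=0; print(bar(m,c,-.0105))
im,d,c=load("w0"); print(line(im,d,c,(250,268),(308,326)))
m=np.zeros(d.shape,bool); m[155:175,280:355]=1; m&=im.min(2)>150;m[:,308:328]=0; print(bar(m,c,-.0105))
g,b=masks(im); m=g.copy(); m[:60]=0;m[100:]=0; m[:,:280]=0;m[:,360:]=0; print(bar(m,c,-.0105))
E
```

```text
(np.float64(310.0293255568285), np.float64(-0.16053839541389908), np.float64(-0.001212539100895224))
(1729, np.float64(-0.08517466410537058), np.float64(-0.09139488618953638), np.float64(-0.07890942210148051), np.float64(-0.03721189200539743), np.float64(0.03215960449441633))
(np.float64(258.93895017116773), np.float64(-0.1606628663366746), np.float64(-0.0012552521080288171))
(188, np.float64(-0.0846948441707551), np.float64(-0.08759848459648593), np.float64(-0.08219136988348953), np.float64(-0.031883134352044026), np.float64(0.03065055765150736))
(252, np.float64(-0.00010099772716801093), np.float64(-0.004215084374704378), np.float64(0.004182620056597126), np.float64(-0.03292504230768163), np.float64(-0.007219566075858873))
```

```bash
python3 - <<'E'
from fit import *
for a in [-.152,-.14,-.12,-.10,-.085,-.07,-.05,-.03,-.012]:
    move_linear(T(a,0,.025),vel=.04)
    p=(np.array(read_tool_pos())-N0); F=np.array(read_force()); print(round(read_time(),2),a,(p@X).round(4),(p@N).round(4),"Fx",(F@X).round(2),(F@Y).round(2),(F@N).round(2))
im,d,c=snap("w2"); print(line(im,d,c))
E
```

```text
7.2 -0.152 -0.1528 0.0252 Fx -3.97 -0.37 1.48
7.65 -0.14 -0.1403 0.0252 Fx -3.58 -0.81 3.08
8.3 -0.12 -0.1202 0.0252 Fx -4.04 -2.41 2.11
8.95 -0.1 -0.1002 0.0251 Fx -4.01 -2.23 2.47
9.47 -0.085 -0.085 0.0251 Fx -3.69 -2.28 2.41
10.0 -0.07 -0.0703 0.0251 Fx -5.55 -3.09 1.56
10.65 -0.05 -0.0503 0.0251 Fx -3.93 -2.33 2.51
11.3 -0.03 -0.0304 0.0251 Fx -5.16 -2.31 0.84
11.9 -0.012 -0.0124 0.0251 Fx -3.58 -2.86 1.55
(np.float64(310.5903099725898), np.float64(-0.016081682633033334), np.float64(-0.0011415163353793829))
```

View pics/w2.png

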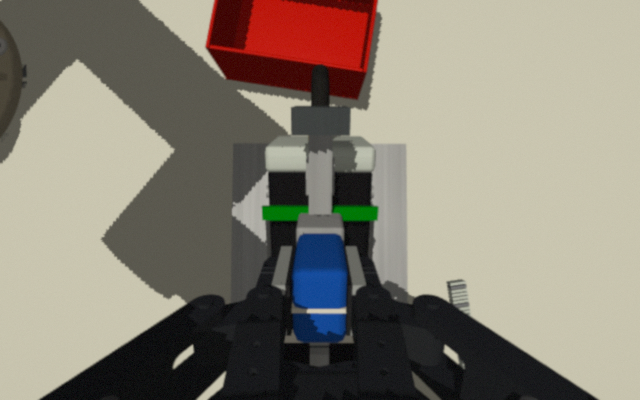

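The follower came along with no slip. The green bar is visible at row 213 (columns 263–378) just ahead of it, and the crate is clear. I'll measure the bar here, then creep in 1 mm steps while watching the force for the click.

```bash
python3 - <<'E'
from fit import *
im,d,c=load("w2"); g,b=masks(im); m=g.copy(); m[:195]=0; m[230:]=0; m[:,:255]=0; m[:,385:]=0; print(bar(m,c,-.0105))
v,u=np.nonzero(m&(d>0)); E=pts(c,np.c_[u,v],d[v,u])-N0; k=abs(u-320)>25
print("rows",v.min(),v.max()); 
for r in range(v.min(),v.max()+1): 
    q=E[(v==r)&k]; 
    if len(q): print(r,len(q),np.median(q@X).round(4),np.median(q@N).round(4))
for a in [-.008,-.005,-.003,-.002,-.001,0,.001,.002,.003,.0037]:
    move_linear(T(a,0,.025),vel=.02); F=[]
    for _ in range(6): hold(.02); F.append(np.array(read_force())@X)
    print(round(read_time(),2),a,((np.array(read_tool_pos())-N0)@X).round(5),"Fx",np.mean(F).round(2))
im,d,c=snap("w3"); print(line(im,d,c))
E
```

```text
(1208, np.float64(0.0004948265396232792), np.float64(-0.0041359868261176165), np.float64(0.004928995398857028), np.float64(-0.033476422699699776), np.float64(0.031491886511980975))
rows 205 220
205 20 0.0042 -0.0129
206 58 0.0041 -0.0111
207 64 0.0037 -0.0105
208 63 0.0031 -0.0105
209 64 0.0025 -0.0104
210 64 0.0019 -0.0106
211 64 0.0014 -0.0104
212 64 0.0008 -0.0104
213 63 0.0002 -0.0105
214 63 -0.0005 -0.0105
215 61 -0.001 -0.0104
216 63 -0.0017 -0.0106
217 63 -0.0023 -0.0104
218 63 -0.0029 -0.0104
219 62 -0.0035 -0.0104
220 55 -0.0106 -0.0277
12.4 -0.008 -0.00865 Fx -5.38
12.8 -0.005 -0.00568 Fx -5.17
13.15 -0.003 -0.00373 Fx -5.36
13.5 -0.002 -0.00279 Fx -5.63
13.85 -0.001 -0.00182 Fx -5.54
14.2 0 -0.00072 Fx -5.27
14.55 0.001 0.00055 Fx -4.6
14.9 0.002 0.0018 Fx -3.54
15.25 0.003 0.00286 Fx -4.46
15.6 0.0037 0.00332 Fx -4.94
(np.float64(311.3382842246081), np.float64(-0.0004678434125759632), np.float64(-0.001062183777686398))
```

View pics/w3.png

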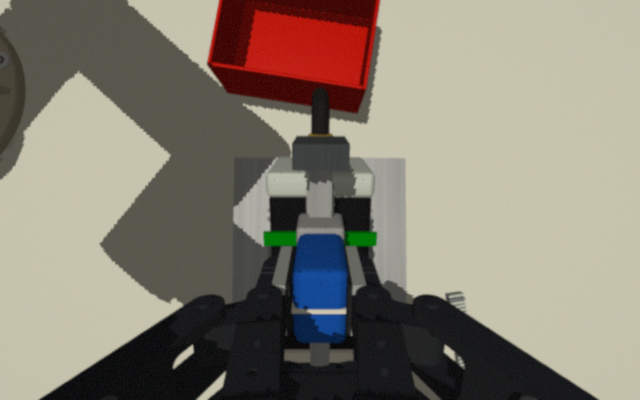

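The follower is over the green bar: its line is at row 311 and its saddle at the bar. The line measures −0.5 mm. The ball's help peaked at tool +1.8 mm and is fading to zero, which puts the centre about 0.5 mm ahead. I'll make a small final nudge and check it.

```bash
python3 - <<'E'
from fit import *
move_linear(T(.0043,0,.025),vel=.02); F=[]
for _ in range(15): hold(.04); F.append(np.array(read_force())@X)
p0=((np.array(read_tool_pos())-N0)@X); im,d,c=snap("w4"); L=line(im,d,c)
# bar seen beside the fingers
g,b=masks(im); m=g.copy(); m[:225]=0; m[255:]=0; m[:,:258]=0; m[:,385:]=0; B=bar(m,c,-.0105)
print("Fx",np.mean(F),"tool",p0,"line",L,"bar",B,read_grip_width(),np.abs(read_dq()).max())
im,d=snapshot("scene"); cc=cam("scene")
for t in["stick","twine","crate"]:
    r=silhouettes("scene",t); print(t,[(round(q["p"],2),[round(float(v),3) for v in q["box"]]) for q in r[:2]])
d0=np.load("scene0.npz")["im"].astype(int); D=np.abs(im.astype(int)-d0).max(2)
print("diff twine",D[240:290,155:195].mean(),"stick",D[258:290,275:318].mean(),"crate",D[155:210,330:388].mean()); print(read_time())
E
```

```text
Fx -5.9364242138917325 tool 0.0036231051183526005 line (np.float64(311.3927267168311), np.float64(-0.0001469256526035985), np.float64(-0.0010744691209352802)) bar (878, np.float64(0.00034818691427609906), np.float64(-0.004204003596710984), np.float64(0.004699043636836435), np.float64(-0.0332309897433359), np.float64(0.03174557271485782)) 0.02096740349106632 0.002002836789778535
stick [(0.7, [0.435, 0.653, 0.491, 0.715])]
twine [(0.88, [0.247, 0.602, 0.306, 0.719])]
crate [(0.82, [0.516, 0.389, 0.608, 0.523]), (0.68, [0.456, 0.371, 0.485, 0.421])]
diff twine 2.689 stick 4.609738372093023 crate 5.305015673981191
16.775
```

```bash
python3 -c "
from h import *
hand_in(); print((np.array(read_tool_pos())-N0)@X, read_grip_width(), read_time())"
```

```text
the job is handed in; nothing more can be done
the job is handed in; nothing more can be done
```

The follower is at the green notch, still held by the fingers, and the job is handed in. No verdict was reported.

I gripped the blue grip at 60 N, square to the rail. I drew it about 160 mm up over the white-bar click, then crept into the green notch in about 1 mm steps.

Last checks before handing in:
- **Position:** the mark measured −0.15 mm against a bar centre of +0.35 mm, so it is about 0.5 mm short of the notch, with ±3 mm allowed.
- **Click:** the ball's help came in and faded out as the follower reached the notch. The final pull was 5.9 N against about 5.4 N before the notch, which fits the ball being about at its centre.
- **Hold:** the follower was at rest, with the grip at 21 mm and about 0.2 mm of slip over the long draw.
- **Bystanders:** the stick, twine and crate showed no visible move in the scene camera.
- **Time:** 16.8 s at the last check.

The readings I tried after `hand_in()` were refused, so I have no measurement of the judged second itself.

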